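# Stack up a blanked-off reducer on the wide test port

### The job

Stack the vacuum parts on the wider of the two flanged test ports, from the bottom up: the large centring ring, the conical reducer with its wide end down, the small centring ring, and the small blank flange as the cap, each lying flat and centred on the one below. Leave the large blank flange, the hinged clamp and the spanner where they lie.

Things in the scene. Friction and masses are not known exactly. Their poses are not given: they have to be found in the camera images.
- wide_port: Fixed test port on the mat: grey round foot 90 mm across and 8 mm high, steel tube, and a flat round steel flange 55 mm across with an open bore as its top, 43 mm above the mat; a short side nipple (12 mm pipe with an 18 mm collar, 12 to 30 mm above the mat, reaching 46 mm out) points along its +x. Origin: centre of the foot's underside, z up.
- wide_port_face (a point): Centre of the wide port's top face, 43 mm above the mat, where the large ring goes (the ring lies on the face, it does not sink into the bore).
- narrow_port: Fixed test port like the wide one but with a flange only 40 mm across and a foot 72 mm across, 43 mm high; it stays empty. Origin: centre of its underside.
- large_ring: Loose large centring ring: black O-ring round a pale metal collar, 48 mm across, 8 mm high. Origin: centre of its underside, z up. It lies flat on the mat and is stacked the same way up. Round to the eye, but against fingers its rim behaves as a 48 mm square with sides along its own x and y: fingers closing along its x or y meet 48 mm. As a seat, its top is flat, 8 mm above its origin.
- reducer: Loose conical reducer, pale metal: round foot flange 55 mm across, narrowing to a flat round top flange 40 mm across, 48 mm high in all, about 0.2 kg. It stands on its wide end. Origin: centre of its underside, z up. Against fingers its side behaves as a plain cone with no waist: 55 mm at the foot, 40 mm at the top. In the stack its underside is 51 mm above the mat.
- small_ring: Loose small centring ring: black O-ring round a pale metal collar, 33 mm across, 8 mm high. Origin: centre of its underside, z up. Round to the eye, but against fingers its rim behaves as a 33 mm square with sides along its own x and y: fingers closing along its x or y meet 33 mm. Its top acts flat. In the stack its underside is 99 mm above the mat.
- small_blank: Loose small blank flange: pale metal disc 40 mm across, 9 mm high, about 0.12 kg; the lowest 3.5 mm of its rim is upright, above that it is bevelled to a flat top 24 mm across: grip it at the lower rim. It starts on a fixed black rubber pad 26 mm across, 10 mm high, which stays behind. Origin: centre of its underside (10 mm above the mat at the start, 107 mm in the stack), z up.
- large_blank: Loose large blank flange: like the small one but 55 mm across, 9 mm high, on a like pad. Not needed; it stays where it lies. Origin: centre of its underside.
- clamp: Loose hinged aluminium flange clamp with a wing nut, 67 x 88 x 27 mm, lying flat. Not needed; it stays where it lies. Origin: centre of its underside; long side along its y.
- spanner: Loose steel open-ended spanner, 31 x 174 x 8 mm, lying flat between the two ports with its length away from the robot. Not needed; it stays where it lies. Origin: centre of its underside; its length is along its y.
Mind the look-alikes: they are no part of the job. Leave any blue or purple look-alike of the small_blank alone.

How it is judged:
By the outcome, as a careful person would: the job done as asked, in the order asked, and still so for the second after the job is handed in, with the robot touching nothing.
It also fails if it takes over 112 s, if anything falls off the work surface, if the arm or the gripper's body presses on something with over 40 N, if the wrist force passes 120 N, or if a joint passes its speed limit or range.

### The arm

A 7-joint arm with a two-finger parallel gripper is mounted at the origin on a cart in front of the work surface, level with it; the furniture and walls round the work are solid. World frame = base frame: x ahead of the robot, y to its left, z up, the work surface at z = 0. Lengths are in mm, angles in rad, forces in N, time in s.
With the tool pointing down it reaches from about 400 to 875 mm from the base axis. Payload 4.4 kg.
Tool frame: the origin (TCP) lies on the centre line of the jaws, within the pads' length; the fingertips stand 11 mm ahead of it and the grasp point (between the pads) lies 8 mm behind it (ctrl.tips_ahead is the distance from the TCP to the fingertips, in mm); z points along the fingers, y is the line along which they close (so a half turn about z gives the same grasp; the last joint's range is limited). The gripper opens to 85 mm and grips with 20 to 120 N. Pads are 22 mm wide; open, the fingers measure 114 mm over their backs; the gripper's body (76 mm by 85 mm) begins 54 mm behind the grasp point. The pads swing forward as they close: fully open they stand 13 mm farther back than shut.
Start: joints at [-1.25, 0.628, 0.038, 1.517, -0.027, 0.996, -0.02], TCP at [245.176, 602.002, 242.313] pointing down, gripper open.
Joint ranges: [-3.06, 3.06], [-0.37, 2.12], [-1.25, 1.32], [0.18, 2.47], [-1.1, 4.24], [0.23, 1.98], [-2.94, 2.94]. Speed limits (rad/s): [2.57, 2.57, 3.14, 3.14, 3.14, 3.14, 3.14].

### API

Orientations are given as [roll, pitch, yaw] about the fixed x, y, z axes, in that order (R = Rz(yaw) Ry(pitch) Rx(roll)).
In Python, from cell import ctrl, eyes, job gives the robot as it stands. The module is installed in compiled form; this text tells all that it offers.
- The arm moves only by the tool carry_out, never from a script. Its argument "moves" is a list of rows, each an object of numbers: "tx", "ty", "tz": the shift along the tool's x, y, z as a fraction of full scale; "twist": the turn about the tool's z as a fraction of full scale; "fingers": the opening, from 0 (shut) to 1 (fully open). In form: [{"tx": .., "ty": .., "tz": .., "twist": .., "fingers": ..}, ...]. A call has 1 to 12 rows; each row shifts and turns the commanded pose from where the row before left it, along the tool's axes as they then stand; what a row does not reach is not made up. Full scale, the value 1, is 0.3 m for a shift and pi rad for a turn. A row lasts 1/8 s, in which the tool goes at most 62.5 mm and 10.7 degrees, less where a joint would pass 70% of its speed; a pose out of reach is approached as far as the arm can. A call with a number of a shift or a turn outside -1 to 1 is refused whole. A call with a gripper value outside its range is refused whole. The fingers move at their own pace and stop on an object; the grip force is fixed at half the most. Time passes only in rows, so rows that do not move let the fingers close. It gives the time, the measured TCP pose, the force, the opening and the grip force at its end, in the units of the state.
- ctrl.read_state(): the state, without advancing time (a new reading comes with each control period).
- eyes.get_image(name): name is "scene" or "top" or "wrist"; returns a dict with "color" (384x512x3 uint8, blue, green, red), "fovy" (degrees; the focal length in pixels is half the picture's height over the tangent of half this angle, whatever the lens; pixels are square), "cx", "cy" (the principal point, pixels), "world_from_camera" (4x4, takes a point from camera to world coordinates). Camera axes: x right, y up, looking along -z (the intrinsics and any distortion apply to the point x, -y, -z); pixel columns grow to the right and rows downward; lengths in mm; the calibration is good to about 2 mm. A picture is of the moment at which its call begins. There is no depth.
- job.finish_job(): hands the job in; it is judged then, once.
The state is a dict: "clock": time; "qpos": joint angles; "qd": joint speeds; "tau": joint torques, N m; "eef_pos": TCP position; "tool_rot": TCP orientation; "force": force on the tool from outside, world axes, zero at the start; "torque": the same for the moment, N m; "width": finger opening in mm; "gripper_force": force on a finger pad.
Only numpy, scipy, OpenCV 4.12 (cv2) and the standard library are available. Lean on these libraries where they do the work, as an engineer would, in place of code of your own. Each camera call takes 0.05 s, during which the arm holds its last target. There are 200 camera calls.

## Working session

There is one attempt and no reset: what is moved stays moved. The work goes in short steps, Python scripts to look and compute and a tool call to move; the robot and the scene stay as the last step left them, time stands still between calls to the robot, and variables do not carry over. Pictures are saved under pics/ and viewed, at most 20 in all, crops included, and the job is handed in when it is done.

Besides the shell and the picture viewer there is one more tool, called after ">>>" as name([rows], argument=value, ...), one row to a line, values as JSON. carry_out: Moves the arm, as the interface text tells. Its arguments: {"type":"object","properties":{"moves":{"type":"array","items":{"type":"object","properties":{"tx":{"type":"number","minimum":-1,"maximum":1},"ty":{"type":"number","minimum":-1,"maximum":1},"tz":{"type":"number","minimum":-1,"maximum":1},"twist":{"type":"number","minimum":-1,"maximum":1},"fingers":{"type":"number"}}}}},"required":["moves"]}

```bash
mkdir -p pics; cat > h.py <<'E'
import numpy as np, cv2
from cell import ctrl, eyes, job
def grab(n,f):
    d=eyes.get_image(n); cv2.imwrite(f'pics/{f}.png',d['color']); np.savez(f'pics/{f}.npz',**{k:v for k,v in d.items()}); return d
def load(f): return dict(np.load(f'pics/{f}.npz',allow_pickle=True))
def foc(d): return 192/np.tan(np.radians(float(d['fovy']))/2)
def px2w(d,u,v,z):
    f=foc(d);T=d['world_from_camera']
    r=T[:3,:3]@np.array([(u-d['cx'])/f,-(v-d['cy'])/f,-1]);o=T[:3,3]
    return o+r*(z-o[2])/r[2]
def w2px(d,p):
    f=foc(d);T=np.linalg.inv(d['world_from_camera']);c=T[:3,:3]@np.array(p)+T[:3,3]
    return np.array([d['cx']+f*c[0]/-c[2],d['cy']-f*c[1]/-c[2]])
def crop(f,u,v,w,h,s,out):
    im=cv2.imread(f'pics/{f}.png');c=im[max(0,v-h//2):v+h//2,max(0,u-w//2):u+w//2]
    cv2.imwrite(f'pics/{out}.png',cv2.resize(c,None,fx=s,fy=s,interpolation=cv2.INTER_CUBIC))
E
python3 - <<'E'
from h import *
for n in('top','scene'):
    d=grab(n,n+'0');print(n,d.keys(),d['fovy'],d['cx'],d['cy'],np.round(d['world_from_camera'],3))
print(ctrl.read_state())
E
```

```text
top dict_keys(['color', 'fovy', 'cx', 'cy', 'world_from_camera']) 54.61617967024622 248.58333757375456 193.76958982447152 [[ 2.60000e-02  9.86000e-01 -1.67000e-01  3.32384e+02]
 [-1.00000e+00  2.60000e-02 -5.00000e-03 -1.23460e+01]
 [-1.00000e-03  1.68000e-01  9.86000e-01  1.19363e+03]
 [ 0.00000e+00  0.00000e+00  0.00000e+00  1.00000e+00]]
scene dict_keys(['color', 'fovy', 'cx', 'cy', 'world_from_camera']) 54.98764870622334 254.66844175253263 194.56064909485195 [[ 8.07000e-01  4.39000e-01 -3.95000e-01  1.61162e+02]
 [-5.91000e-01  6.12000e-01 -5.26000e-01 -4.85860e+02]
 [ 1.10000e-02  6.58000e-01  7.53000e-01  7.36988e+02]
 [ 0.00000e+00  0.00000e+00  0.00000e+00  1.00000e+00]]
{'clock': 0.1, 'qpos': array([-1.24978956,  0.62923207,  0.03843547,  1.51825808, -0.02700499,
        0.99632379, -0.01998512]), 'qd': array([ 4.59670054e-04, -1.00310168e-03, -6.80003890e-04, -3.43057751e-03,
       -1.75812824e-04, -7.93049377e-05,  1.79495706e-03]), 'tau': array([ 2.74309328e-03, -5.64527392e+01,  1.23018455e+00, -1.93971652e+01,
        1.12511055e-02,  5.37544809e-03, -4.42652080e-06]), 'eef_pos': array([244.96187809, 601.48892789, 241.49801988]), 'tool_rot': array([-3.13988887e+00,  6.32517428e-06,  2.75480579e+00]), 'force': array([-0.24732135, -0.02805731, -0.22487668]), 'torque': array([0.01187263, 0.0259535 , 0.00216311]), 'gripper_force': 0.0, 'width': 85.53629505303945}
```

View pics/top0.png

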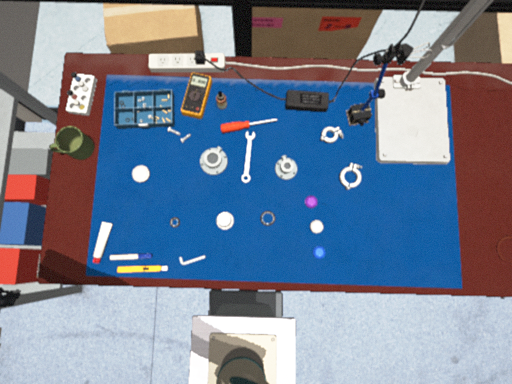

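View pics/scene0.png

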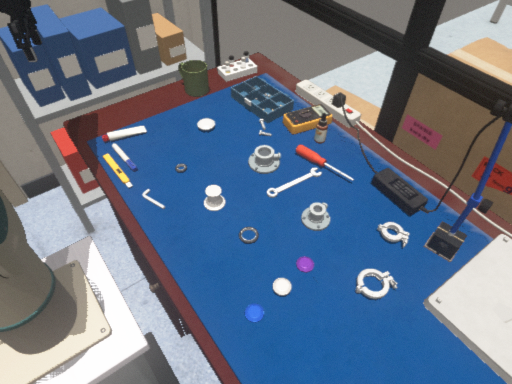

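```bash
python3 - <<'E'
from h import *
crop('top0',235,195,210,140,3.8,'c1')
d=load('top0')
for n,u,v,z in(('wide',213,160,43),('narrow',287,167,43),('redtop',225,219,48),('lring',268,218,8),('sring',174,222,8),('sblank',317,227,19),('lblank',140,173,19)):
    p=px2w(d,u,v,z);print(n,p.round(0), foc(d)/np.linalg.norm(p-d['world_from_camera'][:3,3]))
E
```

```text
wide [634. 110.  43.] 0.31097805191490996
narrow [ 617. -126.   43.] 0.3122833617237913
redtop [446.  65.  48.] 0.32229073313766726
lring [457. -70.   8.] 0.31156471895148125
sring [436. 230.   8.] 0.30618140441266317
sblank [ 431. -225.   19.] 0.3104700033414849
lblank [591. 347.  19.] 0.2962472375342649
```

View pics/c1.png

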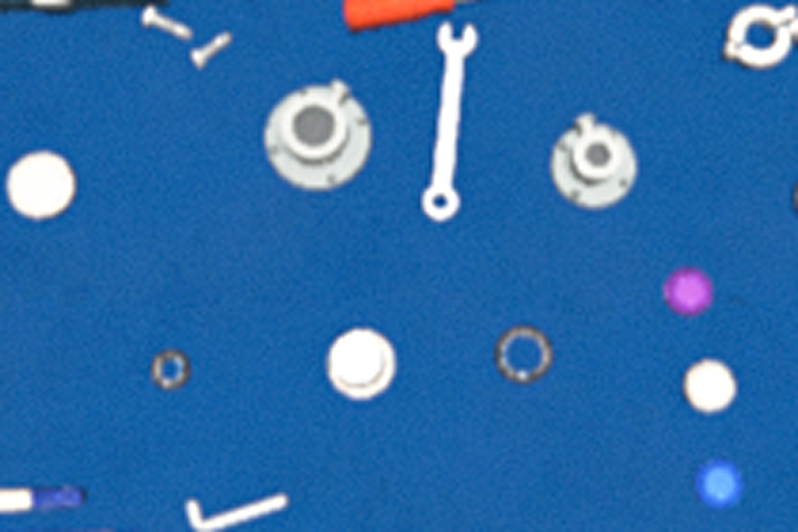

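The things that could be taken for the small blank (top picture): the white disc at (317,227) is about 44 mm across, the white disc at (140,173) about 60 mm (the large blank), purple is at (311,201) and blue at (320,253). The close crop confirms (317,227) as the 40 mm pale disc. The other parts are the wide port at (213,160), narrow port (287,167), large ring (268,218), reducer (225,220) and small ring (175,222).

>>> carry_out([
  {"twist":-0.041,"fingers":1},
  {"twist":-0.041,"fingers":1},
  {"twist":-0.041,"fingers":1},
  {"tx":-0.11,"ty":-0.15,"fingers":1},
  {"tx":-0.11,"ty":-0.15,"fingers":1},
  {"tx":-0.11,"ty":-0.15,"fingers":1},
  {"tx":-0.11,"ty":-0.15,"fingers":1},
  {"tx":-0.11,"ty":-0.15,"fingers":1},
  {"tx":-0.11,"ty":-0.15,"fingers":1},
  {"tx":-0.06,"ty":-0.15,"fingers":1},
  {"ty":-0.15,"fingers":1},
  {"ty":-0.15,"fingers":1},
])

```text
validation failed for argument at $.mo...
```

>>> carry_out([
  {"ty":-0.15,"fingers":1},
  {"ty":-0.15,"fingers":1},
  {"ty":-0.15,"fingers":1},
  {"ty":-0.15,"fingers":1},
  {"ty":-0.15,"tz":0.1,"fingers":1},
  {"fingers":1},
  {"fingers":1},
])

```text
validation failed for argument at $.mo...
```

```bash
cat >> h.py <<'E'
def togo(x,y,z,yaw=None):
    s=ctrl.read_state();p=s['eef_pos'];rz=s['tool_rot'][2];d=np.array([x,y,z])-p
    print('at',p.round(1),s['tool_rot'].round(4),'w',round(s['width'],1),'F',s['force'].round(1),'t',s['clock'],'q7',s['qpos'][6].round(2))
    print('togo tx ty tz',(np.array([d[0]*np.cos(rz)+d[1]*np.sin(rz),d[0]*np.sin(rz)-d[1]*np.cos(rz),-d[2]])/300).round(4),end=' ')
    if yaw is not None: print('twist',(-((yaw-rz+np.pi)%(2*np.pi)-np.pi)/np.pi).round(4))
    else: print()
E
python3 - <<'E'
from h import *
togo(457,-70,200,np.pi)
print(ctrl.tips_ahead)
d=grab('wrist','w1');print(d['fovy'],d['cx'],d['cy'],d['world_from_camera'].round(2))
print(w2px(d,[457,-70,8]),w2px(d,ctrl.read_state()['eef_pos']))
E
```

```text
at [245.  601.5 241.5] [-3.1399  0.      2.7548] w 85.5 F [-0.2 -0.  -0.2] t 0.1 q7 -0.02
togo tx ty tz [-1.4989 -1.8063  0.1383] twist -0.1231
11.0
65.07210764176719 254.3032565703221 185.3821414572345 [[ 3.8000e-01 -8.8000e-01 -2.8000e-01  1.7271e+02]
 [ 9.3000e-01  3.6000e-01  1.2000e-01  6.3188e+02]
 [-0.0000e+00 -3.1000e-01  9.5000e-01  3.7309e+02]
 [ 0.0000e+00  0.0000e+00  0.0000e+00  1.0000e+00]]
[-65.48085533 416.52084515] [253.28160392 255.0254793 ]
```

View pics/w1.png

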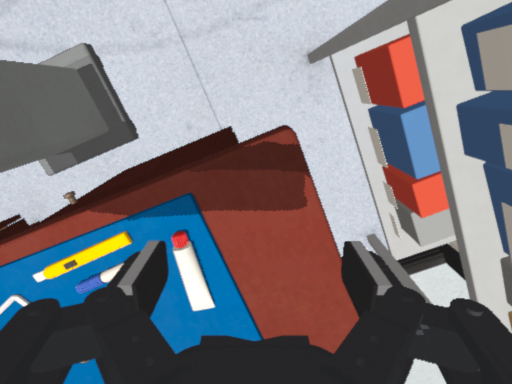

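The wrist picture shows the mat corner with pens at (100,260) and no parts, because the arm hasn't moved: the calls were refused. I'll send them again with every field given.

>>> carry_out([
  {"tx":0,"ty":0,"tz":0,"twist":-0.041,"fingers":1},
  {"tx":0,"ty":0,"tz":0,"twist":-0.041,"fingers":1},
  {"tx":0,"ty":0,"tz":0,"twist":-0.041,"fingers":1},
  {"tx":-0.11,"ty":-0.15,"tz":0,"twist":0,"fingers":1},
  {"tx":-0.11,"ty":-0.15,"tz":0,"twist":0,"fingers":1},
  {"tx":-0.11,"ty":-0.15,"tz":0,"twist":0,"fingers":1},
  {"tx":-0.11,"ty":-0.15,"tz":0,"twist":0,"fingers":1},
  {"tx":-0.11,"ty":-0.15,"tz":0,"twist":0,"fingers":1},
  {"tx":-0.11,"ty":-0.15,"tz":0,"twist":0,"fingers":1},
  {"tx":-0.06,"ty":-0.15,"tz":0,"twist":0,"fingers":1},
  {"tx":0,"ty":-0.15,"tz":0,"twist":0,"fingers":1},
  {"tx":0,"ty":-0.15,"tz":0,"twist":0,"fingers":1},
])

```text
clock: 1.65
eef_pos: [461.0, 195.2, 242.1]
tool_rot: [-3.141, -0.0, 3.141]
force: [1.0, 0.4, -0.7]
width: 85.7
gripper_force: 0.0
```

>>> carry_out([
  {"tx":0,"ty":-0.15,"tz":0,"twist":0,"fingers":1},
  {"tx":0,"ty":-0.15,"tz":0,"twist":0,"fingers":1},
  {"tx":0,"ty":-0.15,"tz":0,"twist":0,"fingers":1},
  {"tx":0,"ty":-0.15,"tz":0.1,"twist":0,"fingers":1},
  {"tx":0,"ty":-0.15,"tz":0.1,"twist":0,"fingers":1},
  {"tx":0,"ty":-0.13,"tz":0.1,"twist":0,"fingers":1},
  {"tx":0,"ty":0,"tz":0,"twist":0,"fingers":1},
  {"tx":0,"ty":0,"tz":0,"twist":0,"fingers":1},
])

```text
clock: 2.65
eef_pos: [461.0, -66.6, 152.3]
tool_rot: [3.141, -0.0, 3.141]
force: [-0.4, -0.6, 0.1]
width: 85.2
gripper_force: 0.0
```

```bash
python3 - <<'E'
from h import *
togo(457,-70,60,np.pi)
d=grab('wrist','w2')
print(w2px(d,[457,-70,8]),w2px(d,ctrl.read_state()['eef_pos']))
E
```

```text
at [461.  -66.6 152.3] [ 3.1410e+00 -1.0000e-04  3.1413e+00] w 85.2 F [-0.4 -0.6  0.1] t 2.65 q7 1.62
togo tx ty tz [ 0.0135 -0.0114  0.3078] twist -0.0001
[249.92626386 170.94349405] [254.06954895 255.42857918]
```

View pics/w2.png

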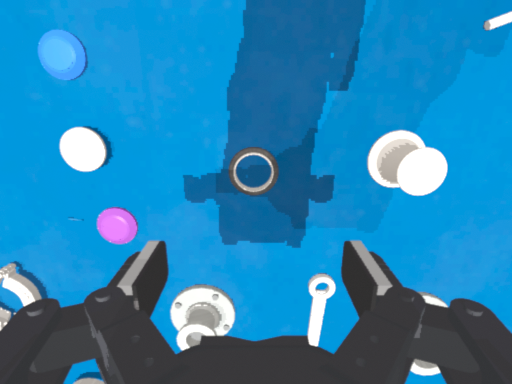

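The wrist picture shows the large ring at about (253,171), the reducer (foot ~(397,158), top ~(422,171)), the small blank at (82,149), with purple (117,225) and blue (62,54) beside it. I'll look closely at the ring for its orientation and measure it.

```bash
python3 - <<'E'
from h import *
crop('w2',253,171,70,60,10,'c2')
d=load('w2')
im=d['color'].astype(int)
for n,u,v,z in(('ring',253,171,4),('sblank',82,149,19),('redtop',422,171,48)): print(n,px2w(d,u,v,z).round(1))
E
```

```text
ring [458.1 -67.1   4. ]
sblank [ 433.7 -219.1   19. ]
redtop [446.5  70.2  48. ]
```

View pics/c2.png

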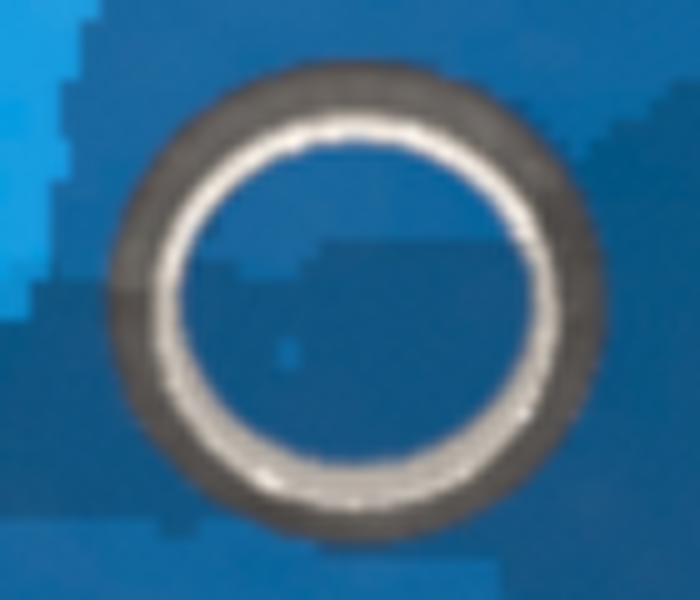

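>>> carry_out([
  {"tx":0.01,"ty":-0.001,"tz":0.14,"twist":0,"fingers":0.72},
  {"tx":0,"ty":0,"tz":0.14,"twist":0,"fingers":0.72},
  {"tx":0,"ty":0,"tz":0.12,"twist":0,"fingers":0.72},
  {"tx":0,"ty":0,"tz":0.02,"twist":0,"fingers":0.72},
  {"tx":0,"ty":0,"tz":0,"twist":0,"fingers":0.72},
  {"tx":0,"ty":0,"tz":0,"twist":0,"fingers":0.72},
])

```text
clock: 3.45
eef_pos: [458.8, -67.7, 31.2]
tool_rot: [-3.139, 0.0, -3.141]
force: [0.1, 0.0, 0.8]
width: 61.6
gripper_force: 0.0
```

```bash
python3 - <<'E'
from h import *
print(ctrl.tips_ahead)
d=grab('wrist','w3'); togo(458,-67,12,np.pi)
d2=grab('scene','s3')
u,v=w2px(d2,ctrl.read_state()['eef_pos']);print(u,v)
crop('s3',int(u),int(v),70,60,7,'c3')
a=cv2.imread('pics/w3.png');b=cv2.imread('pics/c3.png')
b=cv2.resize(b,(400,384));cv2.imwrite('pics/m3.png',cv2.resize(np.hstack([a,b]),(800,337)))
E
```

```text
11.0
at [458.8 -67.8  31.2] [-3.1389e+00  2.0000e-04 -3.1411e+00] w 61.7 F [-0.1 -0.4  0.2] t 3.5 q7 1.25
togo tx ty tz [0.0027 0.0028 0.0641] twist 0.0002
248.49090488754905 227.6728564397448
```

View pics/m3.png

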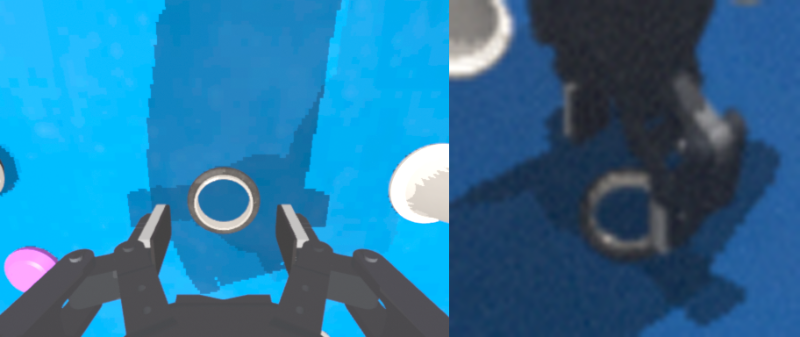

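The ring is midway between the fingers at native pixel (254,230), and the tips are still above it.

```bash
python3 - <<'E'
from h import *
d=load('w3'); print(px2w(d,254.3,230.3,4)); p=px2w(d,254.3,230.3,4); togo(p[0],p[1],12)
E
```

```text
[459.07292928 -67.08947553   4.        ]
at [458.7 -68.   31.2] [-3.1388e+00  1.0000e-04 -3.1414e+00] w 61.4 F [ 0.1 -0.5  0.9] t 3.55 q7 1.25
togo tx ty tz [-0.0012  0.003   0.064 ]
```

>>> carry_out([
  {"tx":-0.001,"ty":0.003,"tz":0.02,"twist":0,"fingers":0.7},
  {"tx":0,"ty":0,"tz":0.02,"twist":0,"fingers":0.7},
  {"tx":0,"ty":0,"tz":0.008,"twist":0,"fingers":0.7},
  {"tx":0,"ty":0,"tz":0,"twist":0,"fingers":0.7},
])

```text
clock: 4.05
eef_pos: [458.3, -67.4, 16.2]
tool_rot: [-3.139, -0.002, 3.141]
force: [-0.1, 0.2, 0.1]
width: 59.8
gripper_force: 0.0
```

>>> carry_out([
  {"tx":0,"ty":0,"tz":0,"twist":0,"fingers":0.4},
  {"tx":0,"ty":0,"tz":0,"twist":0,"fingers":0.4},
  {"tx":0,"ty":0,"tz":0,"twist":0,"fingers":0.4},
  {"tx":0,"ty":0,"tz":0,"twist":0,"fingers":0.4},
])

```text
clock: 4.55
eef_pos: [460.5, -67.1, 18.6]
tool_rot: [-3.139, 0.004, -3.141]
force: [-1.6, 1.1, 28.5]
width: 34.1
gripper_force: 13.9
```

>>> carry_out([
  {"tx":0,"ty":0,"tz":-0.03,"twist":0,"fingers":0.4},
  {"tx":0,"ty":0,"tz":-0.02,"twist":0,"fingers":0.72},
  {"tx":0,"ty":0,"tz":0,"twist":0,"fingers":0.72},
  {"tx":0,"ty":0,"tz":0,"twist":0,"fingers":0.72},
  {"tx":0,"ty":0,"tz":0,"twist":0,"fingers":0.72},
])

```text
clock: 5.18
eef_pos: [458.0, -67.4, 30.6]
tool_rot: [-3.139, -0.002, 3.141]
force: [-0.3, -0.5, 0.4]
width: 61.5
gripper_force: 0.0
```

```bash
python3 - <<'E'
from h import *
d=grab('wrist','w4')
im=d['color'].astype(int)
# ring = pixels with low blue saturation near expected
u,v=w2px(d,[459,-67,4]).astype(int);print(u,v)
sub=im[v-45:v+45,u-60:u+60]; m=((abs(sub[...,0]-sub[...,2])<40)).astype(np.uint8)
n,l,st,c=cv2.connectedComponentsWithStats(m)
for i in range(1,n):
    if st[i,4]>200: print(st[i]+[u-60,v-45,0,0,0],c[i])
i=1+np.argmax(st[1:,4]); x,y,w,h=st[i,:4]; cu,cv_=u-60+x+w/2,v-45+y+h/2
p=px2w(d,cu,cv_,4);print(cu,cv_,p);togo(p[0],p[1],10)
E
```

```text
253 232
[ 213  192   83   76 2747] [61.18529305 42.91081179]
254.5 230.0 [457.67465023 -66.68394698   4.        ]
at [458.  -67.4  30.6] [-3.1393e+00 -2.5000e-03  3.1411e+00] w 61.5 F [-0.4  0.9  0. ] t 5.225 q7 1.01
togo tx ty tz [0.0011 0.0024 0.0687]
```

>>> carry_out([
  {"tx":0.001,"ty":0.002,"tz":0.03,"twist":0,"fingers":0.7},
  {"tx":0,"ty":0,"tz":0.025,"twist":0,"fingers":0.7},
  {"tx":0,"ty":0,"tz":0.013,"twist":0,"fingers":0.7},
  {"tx":0,"ty":0,"tz":0,"twist":0,"fingers":0.7},
  {"tx":0,"ty":0,"tz":0,"twist":0,"fingers":0.7},
])

```text
clock: 5.85
eef_pos: [457.8, -66.8, 10.3]
tool_rot: [-3.139, -0.002, 3.141]
force: [0.2, -0.3, 0.0]
width: 59.7
gripper_force: 0.0
```

>>> carry_out([
  {"tx":0,"ty":0,"tz":0,"twist":0,"fingers":0.5},
  {"tx":0,"ty":0,"tz":0,"twist":0,"fingers":0.5},
  {"tx":0,"ty":0,"tz":0,"twist":0,"fingers":0.5},
  {"tx":0,"ty":0,"tz":0,"twist":0,"fingers":0.5},
])

```text
clock: 6.35
eef_pos: [458.0, -66.8, 11.6]
tool_rot: [-3.139, -0.001, 3.141]
force: [-2.0, 0.6, 12.2]
width: 49.6
gripper_force: 53.4
```

>>> carry_out([
  {"tx":0,"ty":0,"tz":-0.02,"twist":0,"fingers":0.3},
  {"tx":0,"ty":0,"tz":-0.04,"twist":0,"fingers":0.3},
  {"tx":0,"ty":0,"tz":-0.1,"twist":0,"fingers":0.3},
  {"tx":0,"ty":0,"tz":-0.14,"twist":0,"fingers":0.3},
  {"tx":0,"ty":0,"tz":-0.1,"twist":0,"fingers":0.3},
  {"tx":-0.08,"ty":0.1,"tz":0,"twist":0,"fingers":0.3},
  {"tx":-0.1,"ty":0.12,"tz":0,"twist":0,"fingers":0.3},
  {"tx":-0.1,"ty":0.12,"tz":0,"twist":0,"fingers":0.3},
  {"tx":-0.1,"ty":0.12,"tz":0,"twist":0,"fingers":0.3},
  {"tx":-0.08,"ty":0.1,"tz":0,"twist":0,"fingers":0.3},
  {"tx":0,"ty":0,"tz":0,"twist":0,"fingers":0.3},
  {"tx":0,"ty":0,"tz":0,"twist":0,"fingers":0.3},
])

```text
clock: 7.85
eef_pos: [595.4, 100.4, 129.9]
tool_rot: [-3.138, -0.003, 3.141]
force: [0.3, 0.3, 0.5]
width: 49.8
gripper_force: 55.1
```

```bash
python3 - <<'E'
from h import *
d=grab('wrist','w5')
togo(634,110,80)
print(w2px(d,[634,110,43]),w2px(d,ctrl.read_state()['eef_pos']-[0,0,11]))
E
```

```text
at [595.3  99.9 129.9] [-3.1379e+00 -3.0000e-03  3.1402e+00] w 49.7 F [-0.3  0.1 -0.9] t 7.9 q7 0.9
togo tx ty tz [-0.1288  0.0339  0.1664] 
[265.71200876 240.65622557] [252.01325159 243.53447698]
```

View pics/w5.png

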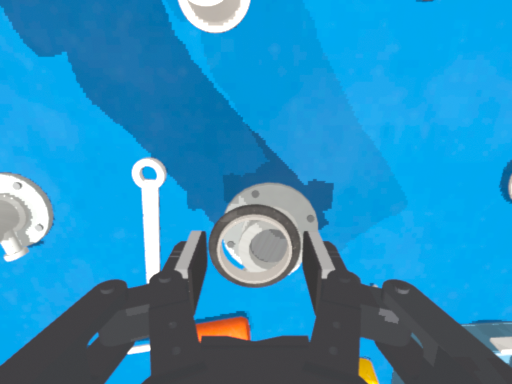

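The ring is firmly held at (255,245) and partly hides the wide port behind it, whose foot is around (270,230). I'll rise above the port to see its face clear of the ring.

>>> carry_out([
  {"tx":-0.06,"ty":0.017,"tz":-0.13,"twist":0,"fingers":0.3},
  {"tx":-0.068,"ty":0.017,"tz":-0.13,"twist":0,"fingers":0.3},
  {"tx":0,"ty":0,"tz":0,"twist":0,"fingers":0.3},
  {"tx":0,"ty":0,"tz":0,"twist":0,"fingers":0.3},
  {"tx":0,"ty":0,"tz":0,"twist":0,"fingers":0.3},
])

```text
clock: 8.52
eef_pos: [633.3, 110.6, 206.5]
tool_rot: [-3.138, -0.005, 3.141]
force: [-0.0, -1.2, -0.5]
width: 49.9
gripper_force: 55.2
```

```bash
python3 - <<'E'
from h import *
d=grab('wrist','w6')
togo(634,110,80)
u,v=w2px(d,[634,110,43]);print(u,v)
u,v=int(u),int(v);print(u-40,v-38)
crop('w6',u,v,80,76,7,'c6')
E
```

```text
at [633.5 110.9 206.6] [-3.1381 -0.0044  3.141 ] w 49.4 F [-0.4 -0.7 -0.3] t 8.575 q7 0.98
togo tx ty tz [-0.0017 -0.0029  0.422 ] 
253.73724681253742 171.31423915269957
213 133
```

View pics/c6.png

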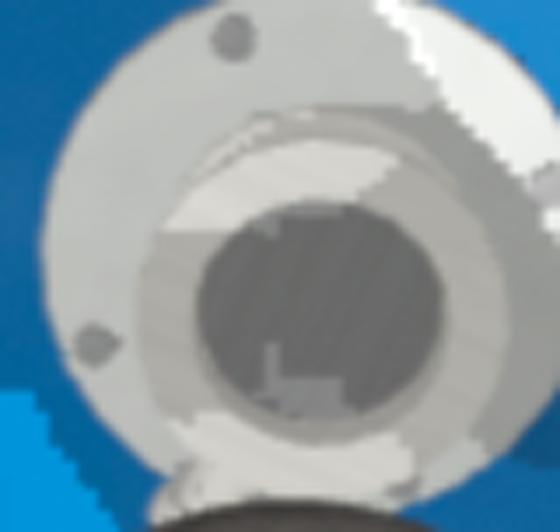

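```bash
python3 - <<'E'
from h import *
d=load('w6'); p=px2w(d,259,178.9,43);print(p); togo(p[0],p[1],56)
print(px2w(load('w2'),422,171,48), px2w(load('top0'),130+316/3.8,125+127/3.8,43))
E
```

```text
[642.01720544 115.36335948  43.        ]
at [633.5 110.9 206.6] [-3.1381 -0.0044  3.141 ] w 49.4 F [-0.4 -0.7 -0.3] t 8.575 q7 0.98
togo tx ty tz [-0.0284  0.015   0.502 ] 
[446.48561117  70.15064326  48.        ] [639.17799847 109.85891413  43.        ]
```

>>> carry_out([
  {"tx":-0.014,"ty":0.0075,"tz":0.13,"twist":0,"fingers":0.3},
  {"tx":-0.014,"ty":0.0075,"tz":0.13,"twist":0,"fingers":0.3},
  {"tx":0,"ty":0,"tz":0.11,"twist":0,"fingers":0.3},
  {"tx":0,"ty":0,"tz":0.02,"twist":0,"fingers":0.3},
  {"tx":0,"ty":0,"tz":0,"twist":0,"fingers":0.3},
  {"tx":0,"ty":0,"tz":0,"twist":0,"fingers":0.3},
])

```text
clock: 9.32
eef_pos: [643.9, 116.4, 92.4]
tool_rot: [-3.14, 0.001, 3.141]
force: [0.6, 0.5, -0.2]
width: 49.6
gripper_force: 55.2
```

```bash
python3 - <<'E'
from h import *
d=grab('wrist','w7')
togo(642,115.4,56)
u,v=w2px(d,[642,115.4,43]);print(u,v, w2px(d,ctrl.read_state()['eef_pos']-[0,0,7.6]))
u,v=int(u),int(v);print(u-60,v-50)
crop('w7',u,v,120,100,6,'c7')
E
```

```text
at [643.9 116.3  92.4] [-3.1399e+00  8.0000e-04  3.1411e+00] w 49.6 F [-0.7  0.2  0.7] t 9.375 q7 0.9
togo tx ty tz [ 0.0063 -0.003   0.1213] 
251.95188294013101 212.03948133228806 [252.97173898 246.75228959]
191 162
```

View pics/c7.png

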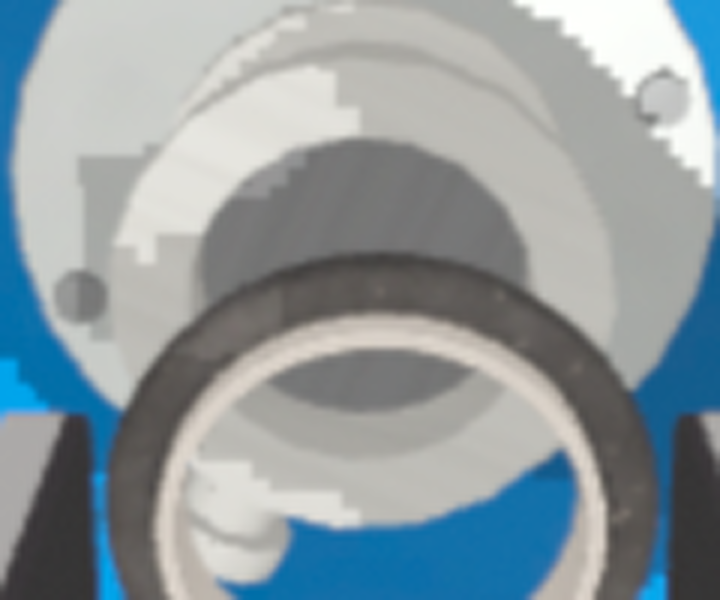

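>>> carry_out([
  {"tx":0.0073,"ty":-0.0053,"tz":0.04,"twist":0,"fingers":0.3},
  {"tx":0,"ty":0,"tz":0.04,"twist":0,"fingers":0.3},
  {"tx":0,"ty":0,"tz":0.025,"twist":0,"fingers":0.3},
  {"tx":0,"ty":0,"tz":0.01,"twist":0,"fingers":0.3},
  {"tx":0,"ty":0,"tz":0,"twist":0,"fingers":0.3},
  {"tx":0,"ty":0,"tz":0,"twist":0,"fingers":0.3},
])

```text
clock: 10.12
eef_pos: [640.9, 114.5, 56.6]
tool_rot: [-3.139, -0.001, 3.141]
force: [-0.8, -0.1, -0.6]
width: 49.6
gripper_force: 55.2
```

>>> carry_out([
  {"tx":-0.0025,"ty":0,"tz":0.004,"twist":0,"fingers":0.3},
  {"tx":0,"ty":0,"tz":0.003,"twist":0,"fingers":0.3},
  {"tx":0,"ty":0,"tz":0,"twist":0,"fingers":0.3},
])

```text
clock: 10.5
eef_pos: [641.8, 114.3, 54.8]
tool_rot: [-3.139, -0.001, 3.141]
force: [-0.6, 0.1, 4.5]
width: 49.7
gripper_force: 55.9
```

Contact (4.5 N) at 54.8 mm, as predicted. Release and rise.

>>> carry_out([
  {"tx":0,"ty":0,"tz":0,"twist":0,"fingers":0.68},
  {"tx":0,"ty":0,"tz":0,"twist":0,"fingers":0.68},
  {"tx":0,"ty":0,"tz":0,"twist":0,"fingers":0.68},
  {"tx":0,"ty":0,"tz":-0.05,"twist":0,"fingers":0.68},
  {"tx":0,"ty":0,"tz":-0.1,"twist":0,"fingers":0.8},
  {"tx":0,"ty":0,"tz":-0.14,"twist":0,"fingers":1},
  {"tx":0,"ty":0,"tz":-0.14,"twist":0,"fingers":1},
  {"tx":0,"ty":0,"tz":0,"twist":0,"fingers":1},
  {"tx":0,"ty":0,"tz":0,"twist":0,"fingers":1},
])

```text
clock: 11.62
eef_pos: [641.4, 114.3, 183.5]
tool_rot: [-3.139, -0.002, 3.141]
force: [-0.5, -0.3, -0.1]
width: 85.2
gripper_force: 0.0
```

```bash
python3 - <<'E'
from h import *
d=grab('wrist','w8')
togo(446,69,120)
u,v=w2px(d,[642,115,51]);print(u,v)
u,v=int(u),int(v);print(u-40,v-38)
crop('w8',u,v,80,76,7,'c8')
E
```

```text
at [641.  114.2 182.6] [-3.1385e+00 -3.1000e-03  3.1411e+00] w 85.6 F [-0.1  0.5  0.2] t 11.675 q7 0.96
togo tx ty tz [ 0.65   -0.1508  0.2087] 
254.76379170480052 179.4399181007272
214 141
```

View pics/c8.png

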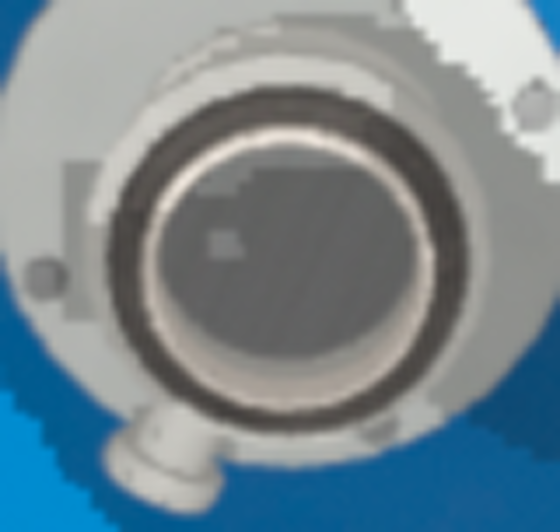

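The ring lies flat and centred on the flange to about 1 mm (ring centre (287,259), flange centre (287,258) in the crop). Next is the reducer.

```bash
python3 - <<'E'
from h import *
d=load('w8'); print('ring',px2w(d,255.1,178,47))
d=load('w2')
# reducer in w2: segment bright low-saturation blob
im=d['color'].astype(int); sub=im[110:230,340:480]
m=((sub.max(2)-sub.min(2)<60)&(sub.min(2)>120)).astype(np.uint8)
n,l,st,c=cv2.connectedComponentsWithStats(m);print(st[1:][st[1:,4]>100]+[340,110,0,0,0])
for x,y in((446,66),(446,70)): print(w2px(d,[x,y,48]),w2px(d,[x,y,0]))
E
```

```text
ring [641.79430602 115.30578881  47.        ]
[[ 367  130   80   66 3804]]
[416.98004513 170.42667728] [391.29001398 157.56952246]
[421.91531997 170.42090338] [395.44639325 157.56465459]
```

>>> carry_out([
  {"tx":0.1,"ty":-0.025,"tz":-0.06,"twist":0,"fingers":1},
  {"tx":0.14,"ty":-0.035,"tz":0,"twist":0,"fingers":1},
  {"tx":0.14,"ty":-0.035,"tz":0,"twist":0,"fingers":1},
  {"tx":0.14,"ty":-0.03,"tz":0,"twist":0,"fingers":1},
  {"tx":0.12,"ty":-0.025,"tz":0,"twist":0,"fingers":1},
  {"tx":0,"ty":0,"tz":0,"twist":0,"fingers":1},
  {"tx":0,"ty":0,"tz":0,"twist":0,"fingers":1},
  {"tx":0,"ty":0,"tz":0,"twist":0,"fingers":1},
])

```text
clock: 12.68
eef_pos: [450.7, 70.1, 201.4]
tool_rot: [-3.14, -0.001, 3.141]
force: [0.1, -1.0, 1.3]
width: 85.4
gripper_force: 0.0
```

```bash
python3 - <<'E'
from h import *
d=grab('wrist','w9')
togo(446,69,120)
u,v=w2px(d,[446,68,48]);print(u,v,w2px(d,[446,68,0]))
u,v=int(u),int(v);print(u-50,v-50)
crop('w9',u,v,100,100,6,'c9')
E
```

```text
at [450.5  70.1 201.4] [-3.140e+00 -1.600e-03  3.141e+00] w 85.5 F [ 0.4 -0.6  1.5] t 12.725 q7 0.91
togo tx ty tz [ 0.0151 -0.0037  0.2713] 
251.72484771294626 168.12757806685445 [252.14890675 157.52833226]
201 118
```

View pics/c9.png

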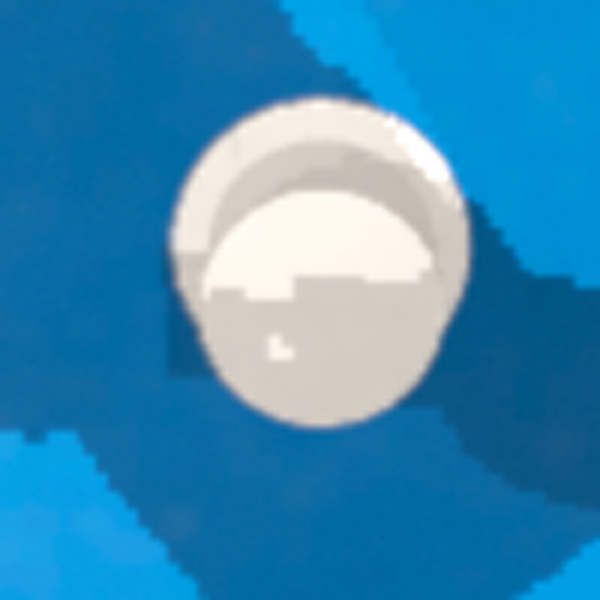

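The top disc is centred at crop (321,310), native (254.5,169.7). Descending.

>>> carry_out([
  {"tx":0.01,"ty":0,"tz":0.13,"twist":0,"fingers":0.9},
  {"tx":0,"ty":0,"tz":0.15,"twist":0,"fingers":0.9},
  {"tx":0,"ty":0,"tz":0.14,"twist":0,"fingers":0.9},
  {"tx":0,"ty":0,"tz":0.1,"twist":0,"fingers":0.9},
  {"tx":0,"ty":0,"tz":0.045,"twist":0,"fingers":0.9},
  {"tx":0,"ty":0,"tz":0,"twist":0,"fingers":0.9},
  {"tx":0,"ty":0,"tz":0,"twist":0,"fingers":0.9},
])

```text
clock: 13.6
eef_pos: [447.1, 69.6, 32.9]
tool_rot: [-3.14, -0.0, 3.141]
force: [0.8, 0.0, 0.5]
width: 77.2
gripper_force: 0.0
```

```bash
python3 - <<'E'
from h import *
p=px2w(load('w9'),254.5,169.7,48);print(p);togo(p[0],p[1]-.6,32)
E
```

```text
[447.58790672  70.70800491  48.        ]
at [447.1  69.6  32.9] [-3.1397e+00 -1.0000e-04  3.1411e+00] w 77.2 F [0.8 0.  0.5] t 13.6 q7 0.59
togo tx ty tz [-0.0015  0.0017  0.0031]
```

>>> carry_out([
  {"tx":-0.0015,"ty":0.0017,"tz":0.003,"twist":0,"fingers":0.45},
  {"tx":0,"ty":0,"tz":0,"twist":0,"fingers":0.45},
  {"tx":0,"ty":0,"tz":0,"twist":0,"fingers":0.45},
  {"tx":0,"ty":0,"tz":0,"twist":0,"fingers":0.45},
  {"tx":0,"ty":0,"tz":0,"twist":0,"fingers":0.45},
])

```text
clock: 14.22
eef_pos: [447.5, 69.7, 32.6]
tool_rot: [-3.139, 0.0, 3.141]
force: [-1.7, -0.3, 11.9]
width: 43.1
gripper_force: 59.3
```

>>> carry_out([
  {"tx":0,"ty":0,"tz":-0.01,"twist":0,"fingers":0.45},
  {"tx":0,"ty":0,"tz":-0.02,"twist":0,"fingers":0.45},
  {"tx":0,"ty":0,"tz":0,"twist":0,"fingers":0.45},
  {"tx":0,"ty":0,"tz":0,"twist":0,"fingers":0.45},
])

```text
clock: 14.72
eef_pos: [446.8, 69.8, 40.2]
tool_rot: [-3.139, -0.002, 3.141]
force: [0.1, -0.1, -1.7]
width: 43.2
gripper_force: 60.3
```

The grip holds with the reducer's weight (about 2 N) on the tool. Carrying it to the port.

>>> carry_out([
  {"tx":0,"ty":0,"tz":-0.08,"twist":0,"fingers":0.45},
  {"tx":0,"ty":0,"tz":-0.12,"twist":0,"fingers":0.45},
  {"tx":0,"ty":0,"tz":-0.12,"twist":0,"fingers":0.45},
  {"tx":-0.08,"ty":0.02,"tz":-0.05,"twist":0,"fingers":0.45},
  {"tx":-0.13,"ty":0.03,"tz":0,"twist":0,"fingers":0.45},
  {"tx":-0.13,"ty":0.03,"tz":0,"twist":0,"fingers":0.45},
  {"tx":-0.13,"ty":0.03,"tz":0,"twist":0,"fingers":0.45},
  {"tx":-0.11,"ty":0.025,"tz":0,"twist":0,"fingers":0.45},
  {"tx":-0.069,"ty":0.014,"tz":0,"twist":0,"fingers":0.45},
  {"tx":0,"ty":0,"tz":0,"twist":0,"fingers":0.45},
  {"tx":0,"ty":0,"tz":0,"twist":0,"fingers":0.45},
])

```text
clock: 16.1
eef_pos: [640.3, 114.4, 150.1]
tool_rot: [-3.138, -0.004, -3.142]
force: [0.9, -0.2, -2.2]
width: 43.5
gripper_force: 61.0
```

```bash
python3 - <<'E'
from h import *
d=grab('wrist','w10');togo(641.5,114.4,84)
p=ctrl.read_state()['eef_pos'];print(w2px(d,p+[0,0,48-32.6]),w2px(d,p-[0,0,32.6]))
cv2.imwrite('pics/c10.png',cv2.resize(d['color'][120:330,140:370],None,fx=2.6,fy=2.6,interpolation=cv2.INTER_CUBIC))
E
```

```text
at [640.3 114.4 150.3] [-3.1384 -0.0037 -3.1415] w 43.6 F [-0.5 -0.2 -2.4] t 16.15 q7 0.92
togo tx ty tz [-3.900e-03  1.000e-04  2.211e-01] 
[252.60229983 272.80935634] [253.31227892 226.41287709]
```

View pics/c10.png

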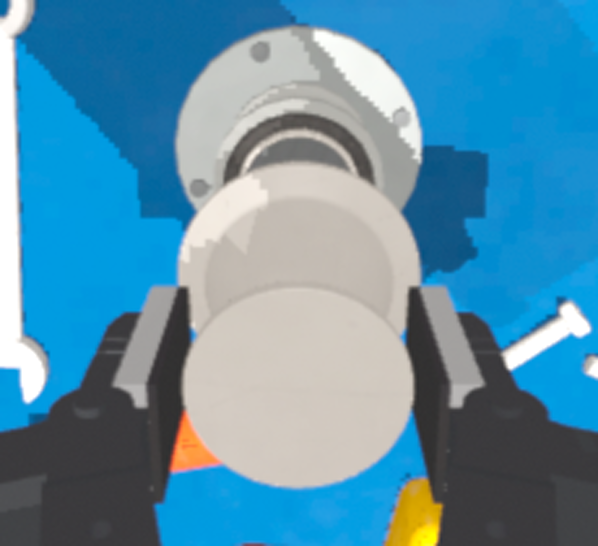

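Reducer held upright in the jaws (top centre (299,388), foot (299,270) in the crop), with the ring visible behind at (301,150). Descending.

>>> carry_out([
  {"tx":-0.0067,"ty":0,"tz":0.08,"twist":0,"fingers":0.45},
  {"tx":0,"ty":0,"tz":0.08,"twist":0,"fingers":0.45},
  {"tx":0,"ty":0,"tz":0.04,"twist":0,"fingers":0.45},
  {"tx":0,"ty":0,"tz":0.01,"twist":0,"fingers":0.45},
  {"tx":0,"ty":0,"tz":0,"twist":0,"fingers":0.45},
  {"tx":0,"ty":0,"tz":0,"twist":0,"fingers":0.45},
])

```text
clock: 16.9
eef_pos: [644.2, 114.8, 88.8]
tool_rot: [-3.14, -0.0, 3.141]
force: [0.4, -0.5, -2.2]
width: 43.0
gripper_force: 61.0
```

>>> carry_out([
  {"tx":0.0063,"ty":-0.0013,"tz":0.01,"twist":0,"fingers":0.45},
  {"tx":0,"ty":0,"tz":0.004,"twist":0,"fingers":0.45},
  {"tx":0,"ty":0,"tz":0,"twist":0,"fingers":0.45},
  {"tx":0,"ty":0,"tz":0,"twist":0,"fingers":0.45},
])

```text
clock: 17.4
eef_pos: [641.6, 114.1, 84.2]
tool_rot: [-3.139, -0.002, 3.141]
force: [-3.5, -1.5, 5.4]
width: 43.1
gripper_force: 62.3
```

>>> carry_out([
  {"tx":0,"ty":0,"tz":0,"twist":0,"fingers":0.75},
  {"tx":0,"ty":0,"tz":0,"twist":0,"fingers":0.75},
  {"tx":0,"ty":0,"tz":0,"twist":0,"fingers":0.75},
  {"tx":0,"ty":0,"tz":-0.1,"twist":0,"fingers":0.85},
  {"tx":0,"ty":0,"tz":-0.14,"twist":0,"fingers":1},
  {"tx":0,"ty":0,"tz":-0.14,"twist":0,"fingers":1},
  {"tx":0,"ty":0,"tz":-0.05,"twist":0,"fingers":1},
  {"tx":0,"ty":0,"tz":0,"twist":0,"fingers":1},
  {"tx":0,"ty":0,"tz":0,"twist":0,"fingers":1},
])

```text
clock: 18.52
eef_pos: [641.0, 113.9, 210.8]
tool_rot: [-3.138, -0.005, 3.141]
force: [0.3, -0.7, 0.4]
width: 85.6
gripper_force: 0.0
```

```bash
python3 - <<'E'
from h import *
d=grab('wrist','w11');togo(436,230,200)
print(w2px(d,[642,115,99]),w2px(d,[642,115,51]))
im=d['color'][110:260,170:340];im=cv2.resize(im,None,fx=3,fy=3,interpolation=cv2.INTER_CUBIC)
d2=grab('scene','s11');u,v=w2px(d2,[642,115,60]).astype(int)
b=cv2.resize(d2['color'][v-45:v+45,u-35:u+35],(350,450),interpolation=cv2.INTER_CUBIC);b=cv2.resize(b,(290,450))
cv2.imwrite('pics/m11.png',np.hstack([im,b]))
E
```

```text
at [641.  114.  210.6] [-3.1383 -0.0049  3.1412] w 85.2 F [-0.   0.  -0.5] t 18.575 q7 0.96
togo tx ty tz [0.6835 0.3865 0.0355] 
[255.25686423 187.14081762] [255.28534155 172.47612885]
```

View pics/m11.png

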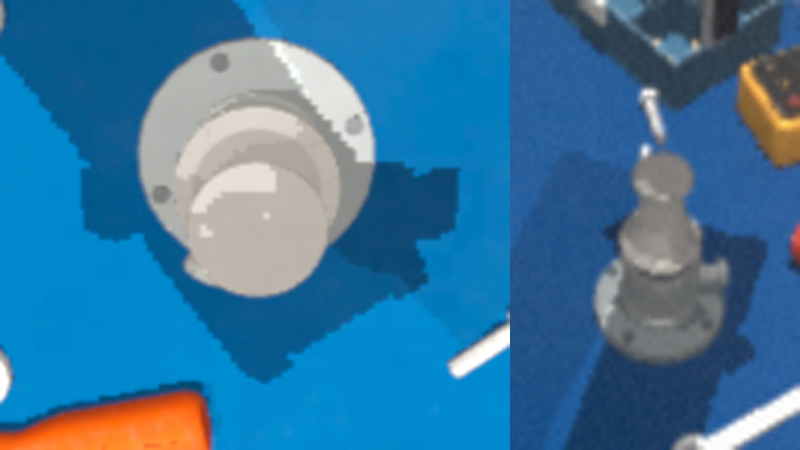

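The reducer stands upright on the ring and port (top centre native (256.3,186.2)). On to the small ring.

>>> carry_out([
  {"tx":0.1,"ty":0.055,"tz":0,"twist":0,"fingers":1},
  {"tx":0.14,"ty":0.08,"tz":0,"twist":0,"fingers":1},
  {"tx":0.14,"ty":0.08,"tz":0,"twist":0,"fingers":1},
  {"tx":0.14,"ty":0.08,"tz":0,"twist":0,"fingers":1},
  {"tx":0.1,"ty":0.06,"tz":0.1,"twist":0,"fingers":1},
  {"tx":0.06,"ty":0.03,"tz":0.1,"twist":0,"fingers":1},
  {"tx":0,"ty":0,"tz":0,"twist":0,"fingers":1},
  {"tx":0,"ty":0,"tz":0,"twist":0,"fingers":1},
  {"tx":0,"ty":0,"tz":0,"twist":0,"fingers":1},
])

```text
clock: 19.75
eef_pos: [439.5, 229.7, 153.4]
tool_rot: [-3.14, 0.0, 3.139]
force: [-0.5, -0.0, -0.3]
width: 85.6
gripper_force: 0.0
```

```bash
cat >> h.py <<'E'
def ringc(d,x,y,z,r=50):
    im=d['color'].astype(int);u,v=w2px(d,[x,y,z]).astype(int)
    sub=im[max(0,v-r):v+r,u-r:u+r];m=(abs(sub[...,0]-sub[...,2])<50).astype(np.uint8)
    n,l,st,c=cv2.connectedComponentsWithStats(m);st=st+[u-r,max(0,v-r),0,0,0];st=st[1:];print('exp',u,v);print(st[st[:,4]>60])
    i=np.argmax(st[:,4]);a,b,w,h=st[i,:4];p=px2w(d,a+w/2-.5,b+h/2-.5,z);print(p.round(1));return p
E
python3 - <<'E'
from h import *
print(px2w(load('w11'),256.3,186.2,99))
d=grab('wrist','w12');p=ringc(d,436,230,4);togo(p[0],p[1],30)
E
```

```text
[641.16001577 115.88679581  99.        ]
exp 254 170
[[238 155  34  33 629]]
[436.8 230.3   4. ]
at [439.3 229.7 153.4] [-3.14   -0.      3.1393] w 85.6 F [-0.5  0.4  0.1] t 19.8 q7 0.51
togo tx ty tz [0.0082 0.002  0.4113]
```

>>> carry_out([
  {"tx":0.008,"ty":0,"tz":0.14,"twist":0,"fingers":0.62},
  {"tx":0,"ty":0,"tz":0.14,"twist":0,"fingers":0.62},
  {"tx":0,"ty":0,"tz":0.1,"twist":0,"fingers":0.62},
  {"tx":0,"ty":0,"tz":0.03,"twist":0,"fingers":0.62},
  {"tx":0,"ty":0,"tz":0,"twist":0,"fingers":0.62},
  {"tx":0,"ty":0,"tz":0,"twist":0,"fingers":0.62},
])

```text
clock: 20.55
eef_pos: [436.2, 230.1, 30.8]
tool_rot: [-3.14, 0.0, 3.141]
force: [0.8, 0.4, -0.1]
width: 52.9
gripper_force: 0.0
```

```bash
python3 - <<'E'
from h import *
d=grab('wrist','w13');p=ringc(d,437,230,4,42);togo(p[0],p[1]-.5,12)
E
```

```text
exp 253 231
[[ 226  205   56   53 1738]]
[436.7 230.3   4. ]
at [436.2 230.   30.9] [-3.1405e+00  3.0000e-04  3.1407e+00] w 53.0 F [0.  0.1 0.2] t 20.6 q7 0.32
togo tx ty tz [-0.0017 -0.0009  0.0628]
```

>>> carry_out([
  {"tx":-0.0017,"ty":-0.001,"tz":0.03,"twist":0,"fingers":0.6},
  {"tx":0,"ty":0,"tz":0.02,"twist":0,"fingers":0.6},
  {"tx":0,"ty":0,"tz":0.01,"twist":0,"fingers":0.6},
  {"tx":0,"ty":0,"tz":0,"twist":0,"fingers":0.6},
  {"tx":0,"ty":0,"tz":0,"twist":0,"fingers":0.3},
  {"tx":0,"ty":0,"tz":0,"twist":0,"fingers":0.3},
  {"tx":0,"ty":0,"tz":0,"twist":0,"fingers":0.3},
  {"tx":0,"ty":0,"tz":0,"twist":0,"fingers":0.3},
  {"tx":0,"ty":0,"tz":0,"twist":0,"fingers":0.3},
])

```text
clock: 21.72
eef_pos: [435.8, 229.4, 12.2]
tool_rot: [-3.139, -0.001, 3.141]
force: [-0.9, -0.4, 6.2]
width: 31.2
gripper_force: 57.4
```

>>> carry_out([
  {"tx":0,"ty":0,"tz":-0.03,"twist":0,"fingers":0.2},
  {"tx":0,"ty":0,"tz":-0.1,"twist":0,"fingers":0.2},
  {"tx":0,"ty":0,"tz":-0.14,"twist":0,"fingers":0.2},
  {"tx":0,"ty":0,"tz":-0.14,"twist":0,"fingers":0.2},
  {"tx":0,"ty":0,"tz":-0.14,"twist":0,"fingers":0.2},
  {"tx":0,"ty":0,"tz":0,"twist":0,"fingers":0.2},
  {"tx":0,"ty":0,"tz":0,"twist":0,"fingers":0.2},
])

```text
clock: 22.6
eef_pos: [435.9, 229.1, 176.5]
tool_rot: [-3.139, -0.002, 3.141]
force: [-0.0, -0.4, -0.9]
width: 31.1
gripper_force: 57.8
```

```bash
python3 - <<'E'
from h import *
d=grab('wrist','w14');togo(641.5,115,180)
p=ctrl.read_state()['eef_pos'];print(w2px(d,p-[0,0,8]))
cv2.imwrite('pics/c14.png',cv2.resize(d['color'][190:300,180:330],None,fx=4,fy=4,interpolation=cv2.INTER_CUBIC))
E
```

```text
at [435.5 228.9 175.9] [-3.138  -0.0032  3.141 ] w 31.1 F [-0.3  0.9 -0.3] t 22.65 q7 0.53
togo tx ty tz [-0.6868 -0.3792 -0.0136] 
[252.84725388 245.26197389]
```

View pics/c14.png

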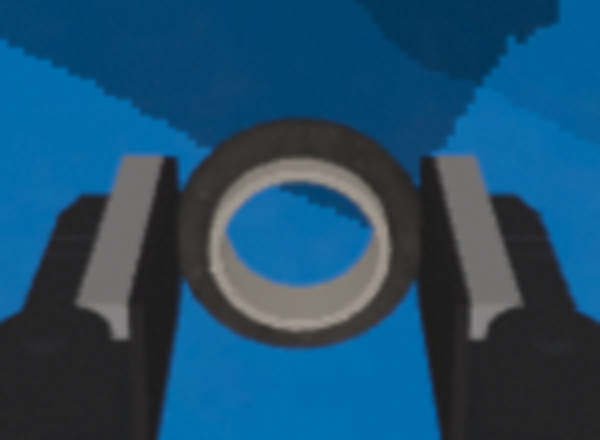

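The small ring is held flat between the pads (crop centre (299,233)). Carrying it over the reducer.

>>> carry_out([
  {"tx":-0.08,"ty":-0.045,"tz":0,"twist":0,"fingers":0.2},
  {"tx":-0.13,"ty":-0.075,"tz":0,"twist":0,"fingers":0.2},
  {"tx":-0.13,"ty":-0.075,"tz":0,"twist":0,"fingers":0.2},
  {"tx":-0.13,"ty":-0.075,"tz":0,"twist":0,"fingers":0.2},
  {"tx":-0.12,"ty":-0.065,"tz":0,"twist":0,"fingers":0.2},
  {"tx":-0.09,"ty":-0.046,"tz":0,"twist":0,"fingers":0.2},
  {"tx":0,"ty":0,"tz":0,"twist":0,"fingers":0.2},
  {"tx":0,"ty":0,"tz":0,"twist":0,"fingers":0.2},
  {"tx":0,"ty":0,"tz":0,"twist":0,"fingers":0.2},
])

```text
clock: 23.78
eef_pos: [638.7, 116.5, 176.2]
tool_rot: [-3.139, -0.003, -3.14]
force: [0.4, 0.7, 0.5]
width: 31.1
gripper_force: 57.8
```

```bash
python3 - <<'E'
from h import *
d=grab('wrist','w15');togo(639.6,114.7,113)
p=ctrl.read_state()['eef_pos'];print(w2px(d,p-[0,0,8]),w2px(d,[640.9,114.6,99]))
cv2.imwrite('pics/c15.png',cv2.resize(d['color'][150:300,160:350],None,fx=4,fy=4,interpolation=cv2.INTER_CUBIC))
E
```

```text
at [639.  116.3 176.4] [-3.1392e+00 -2.7000e-03 -3.1401e+00] w 31.4 F [-0.   0.7  1.1] t 23.825 q7 0.92
togo tx ty tz [-0.002  -0.0052  0.2114] 
[252.69595919 247.07906133] [251.15845181 202.84382772]
```

View pics/c15.png

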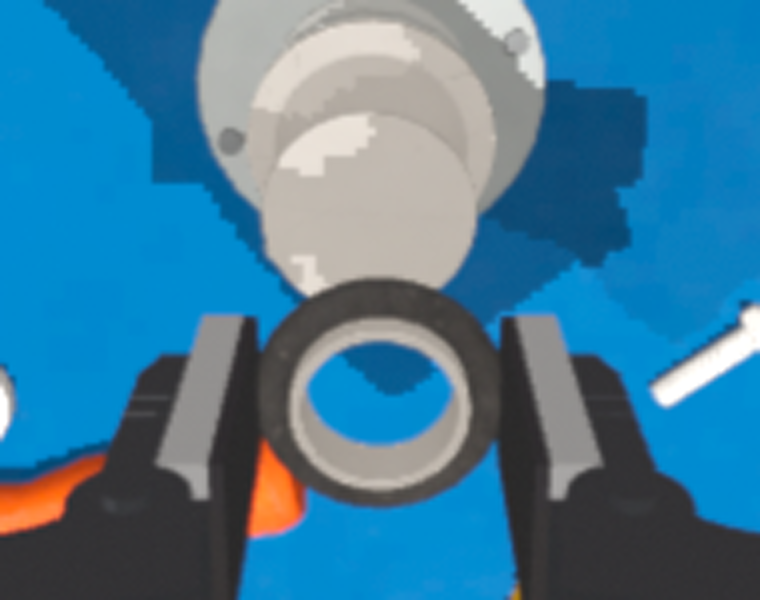

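Reducer top centre is at (370,215) in the crop and the held ring at (380,392), so a small correction and then down.

>>> carry_out([
  {"tx":-0.0047,"ty":-0.006,"tz":0.08,"twist":0,"fingers":0.2},
  {"tx":0,"ty":0,"tz":0.08,"twist":0,"fingers":0.2},
  {"tx":0,"ty":0,"tz":0.04,"twist":0,"fingers":0.2},
  {"tx":0,"ty":0,"tz":0.008,"twist":0,"fingers":0.2},
  {"tx":0,"ty":0,"tz":0,"twist":0,"fingers":0.2},
  {"tx":0,"ty":0,"tz":0,"twist":0,"fingers":0.2},
])

```text
clock: 24.58
eef_pos: [641.9, 113.7, 115.2]
tool_rot: [-3.14, -0.0, 3.141]
force: [1.0, -0.6, -0.4]
width: 31.2
gripper_force: 57.8
```

>>> carry_out([
  {"tx":0.005,"ty":0.0027,"tz":0.006,"twist":0,"fingers":0.2},
  {"tx":0,"ty":0,"tz":0.004,"twist":0,"fingers":0.2},
  {"tx":0,"ty":0,"tz":0.003,"twist":0,"fingers":0.2},
  {"tx":0,"ty":0,"tz":0,"twist":0,"fingers":0.2},
])

```text
clock: 25.08
eef_pos: [639.8, 114.3, 111.2]
tool_rot: [-3.139, -0.002, 3.141]
force: [-1.0, -0.0, 5.2]
width: 31.2
gripper_force: 58.4
```

>>> carry_out([
  {"tx":0,"ty":0,"tz":0,"twist":0,"fingers":0.55},
  {"tx":0,"ty":0,"tz":0,"twist":0,"fingers":0.55},
  {"tx":0,"ty":0,"tz":0,"twist":0,"fingers":0.55},
  {"tx":0,"ty":0,"tz":-0.06,"twist":0,"fingers":0.6},
  {"tx":0,"ty":0,"tz":-0.12,"twist":0,"fingers":0.8},
  {"tx":0,"ty":0,"tz":-0.12,"twist":0,"fingers":1},
  {"tx":0,"ty":0,"tz":-0.06,"twist":0,"fingers":1},
  {"tx":0,"ty":0,"tz":0,"twist":0,"fingers":1},
  {"tx":0,"ty":0,"tz":0,"twist":0,"fingers":1},
])

```text
clock: 26.2
eef_pos: [639.2, 113.9, 217.0]
tool_rot: [-3.138, -0.004, 3.141]
force: [-0.2, -0.4, -0.3]
width: 85.9
gripper_force: 0.0
```

```bash
python3 - <<'E'
from h import *
d=grab('wrist','w16');togo(434,-220,200)
u,v=w2px(d,[641,115,103]);print(u,v);u,v=int(u),int(v);print(u-45,v-50)
crop('w16',u,v,90,100,6,'c16')
E
```

```text
at [639.1 113.9 216.7] [-3.1383 -0.0044  3.1412] w 85.4 F [0.4 0.1 0.1] t 26.25 q7 0.95
togo tx ty tz [ 0.6834 -1.1133  0.0558] 
255.27740353737008 187.1294491641772
210 137
```

View pics/c16.png

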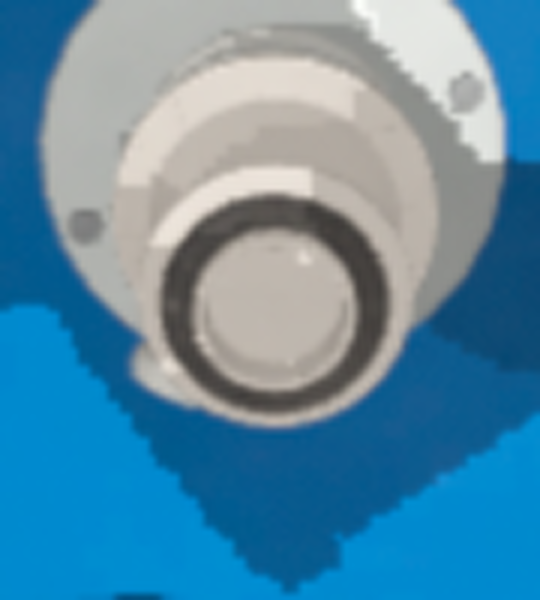

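The small ring sits flat and centred on the reducer within about 0.5 mm (ring (275,302), reducer top (278,297) in the crop). Last part: the small blank.

>>> carry_out([
  {"tx":0.06,"ty":-0.09,"tz":0,"twist":0,"fingers":1},
  {"tx":0.09,"ty":-0.15,"tz":0,"twist":0,"fingers":1},
  {"tx":0.09,"ty":-0.15,"tz":0,"twist":0,"fingers":1},
  {"tx":0.09,"ty":-0.15,"tz":0,"twist":0,"fingers":1},
  {"tx":0.09,"ty":-0.15,"tz":0,"twist":0,"fingers":1},
  {"tx":0.09,"ty":-0.15,"tz":0,"twist":0,"fingers":1},
  {"tx":0.09,"ty":-0.14,"tz":0.08,"twist":0,"fingers":1},
  {"tx":0.08,"ty":-0.13,"tz":0.1,"twist":0,"fingers":1},
  {"tx":0,"ty":0,"tz":0,"twist":0,"fingers":1},
  {"tx":0,"ty":0,"tz":0,"twist":0,"fingers":1},
  {"tx":0,"ty":0,"tz":0,"twist":0,"fingers":1},
])

```text
clock: 27.62
eef_pos: [437.0, -217.4, 165.8]
tool_rot: [-3.14, -0.0, -3.14]
force: [0.3, -0.4, -0.1]
width: 85.7
gripper_force: 0.0
```

```bash
python3 - <<'E'
from h import *
print(px2w(load('w16'),255.8,187.4,103))
d=grab('wrist','w17');p=ringc(d,434,-219,12,40);togo(p[0],p[1]-.7,30)
print(w2px(d,[p[0],p[1],10]),d['color'][w2px(d,[p[0],p[1],19]).astype(int)[1],w2px(d,[p[0],p[1],19]).astype(int)[0]])
E
```

```text
[641.2442128  115.44879882 103.        ]
exp 252 169
[[ 228  150   42   41 1350]]
[ 434.5 -222.7   12. ]
at [ 436.9 -217.4  165.9] [-3.1394e+00 -4.0000e-04 -3.1396e+00] w 85.3 F [-0.6 -0.5  0. ] t 27.675 q7 1.43
togo tx ty tz [ 0.0081 -0.0199  0.4529] 
[248.54155409 169.48050285] [199 208 216]
```

>>> carry_out([
  {"tx":0.008,"ty":-0.02,"tz":0.13,"twist":0,"fingers":0.75},
  {"tx":0,"ty":0,"tz":0.14,"twist":0,"fingers":0.75},
  {"tx":0,"ty":0,"tz":0.11,"twist":0,"fingers":0.75},
  {"tx":0,"ty":0,"tz":0.03,"twist":0,"fingers":0.75},
  {"tx":0,"ty":0,"tz":0,"twist":0,"fingers":0.75},
  {"tx":0,"ty":0,"tz":0,"twist":0,"fingers":0.75},
])

```text
clock: 28.42
eef_pos: [434.2, -225.0, 43.7]
tool_rot: [-3.138, 0.0, 3.142]
force: [-1.1, -0.1, -0.2]
width: 64.0
gripper_force: 0.0
```

```bash
python3 - <<'E'
from h import *
d=grab('wrist','w18');p=ringc(d,434.5,-222.7,12,45);togo(p[0],p[1]-.7,17)
E
```

```text
exp 257 226
[[ 224  196   68   64 3432]]
[ 434.8 -222.6   12. ]
at [ 434.1 -225.2   43.7] [-3.1383e+00  5.0000e-04  3.1412e+00] w 63.8 F [ 0.   0.7 -0.5] t 28.475 q7 1.23
togo tx ty tz [-0.0025  0.0063  0.089 ]
```

>>> carry_out([
  {"tx":-0.0025,"ty":0.006,"tz":0.04,"twist":0,"fingers":0.75},
  {"tx":0,"ty":0,"tz":0.035,"twist":0,"fingers":0.75},
  {"tx":0,"ty":0,"tz":0.014,"twist":0,"fingers":0.75},
  {"tx":0,"ty":0,"tz":0,"twist":0,"fingers":0.75},
  {"tx":0,"ty":0,"tz":0,"twist":0,"fingers":0.75},
])

```text
clock: 29.1
eef_pos: [434.0, -223.1, 15.8]
tool_rot: [-3.139, -0.002, 3.141]
force: [0.3, -0.2, 0.8]
width: 64.2
gripper_force: 0.0
```

>>> carry_out([
  {"tx":-0.002,"ty":0,"tz":-0.003,"twist":0,"fingers":0.75},
  {"tx":0,"ty":0,"tz":0,"twist":0,"fingers":0.4},
  {"tx":0,"ty":0,"tz":0,"twist":0,"fingers":0.4},
  {"tx":0,"ty":0,"tz":0,"twist":0,"fingers":0.4},
  {"tx":0,"ty":0,"tz":0,"twist":0,"fingers":0.4},
  {"tx":0,"ty":0,"tz":0,"twist":0,"fingers":0.4},
])

```text
clock: 29.85
eef_pos: [434.6, -223.2, 17.4]
tool_rot: [-3.139, -0.001, 3.141]
force: [-0.9, 1.4, 6.9]
width: 35.5
gripper_force: 59.0
```

>>> carry_out([
  {"tx":0,"ty":0,"tz":-0.02,"twist":0,"fingers":0.3},
  {"tx":0,"ty":0,"tz":-0.06,"twist":0,"fingers":0.3},
  {"tx":0,"ty":0,"tz":-0.12,"twist":0,"fingers":0.3},
  {"tx":0,"ty":0,"tz":-0.14,"twist":0,"fingers":0.3},
  {"tx":0,"ty":0,"tz":-0.14,"twist":0,"fingers":0.3},
  {"tx":0,"ty":0,"tz":-0.08,"twist":0,"fingers":0.3},
  {"tx":0,"ty":0,"tz":0,"twist":0,"fingers":0.3},
  {"tx":0,"ty":0,"tz":0,"twist":0,"fingers":0.3},
])

```text
clock: 30.85
eef_pos: [433.8, -222.8, 183.8]
tool_rot: [-3.14, -0.003, 3.141]
force: [-0.1, -0.1, -1.4]
width: 35.4
gripper_force: 60.2
```

```bash
python3 - <<'E'
from h import *
d=grab('wrist','w19');togo(640.5,114.5,190)
p=ctrl.read_state()['eef_pos'];print(w2px(d,p-[0,0,5]),w2px(d,p+[0,0,2]))
cv2.imwrite('pics/c19.png',cv2.resize(d['color'][180:310,170:340],None,fx=4,fy=4,interpolation=cv2.INTER_CUBIC))
E
```

```text
at [ 433.8 -222.6  183.6] [-3.14   -0.0039  3.1412] w 35.0 F [-0.3 -0.  -1.5] t 30.9 q7 1.45
togo tx ty tz [-0.6886  1.1241 -0.0215] 
[253.36730828 248.95695408] [253.29296038 256.14520676]
```

View pics/c19.png

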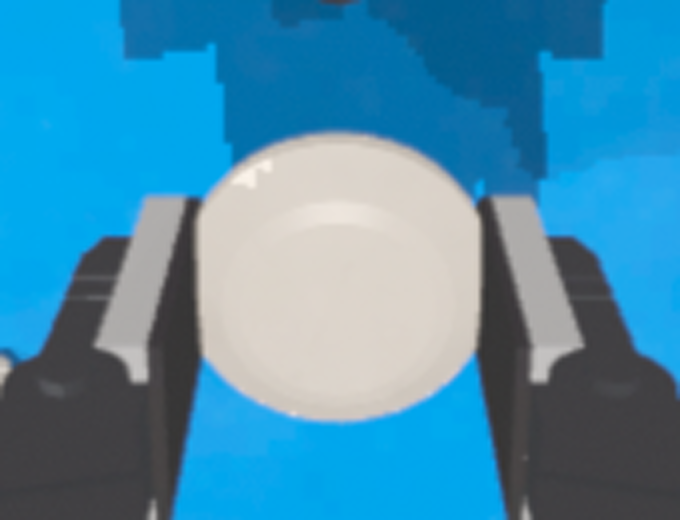

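The blank is held flat and centred between the pads (crop centre (338,275)). Carrying it to the stack.

>>> carry_out([
  {"tx":-0.06,"ty":0.09,"tz":-0.01,"twist":0,"fingers":0.3},
  {"tx":-0.09,"ty":0.145,"tz":0,"twist":0,"fingers":0.3},
  {"tx":-0.09,"ty":0.145,"tz":0,"twist":0,"fingers":0.3},
  {"tx":-0.09,"ty":0.145,"tz":0,"twist":0,"fingers":0.3},
  {"tx":-0.09,"ty":0.145,"tz":0,"twist":0,"fingers":0.3},
  {"tx":-0.09,"ty":0.145,"tz":0,"twist":0,"fingers":0.3},
  {"tx":-0.09,"ty":0.145,"tz":0,"twist":0,"fingers":0.3},
  {"tx":-0.06,"ty":0.1,"tz":0,"twist":0,"fingers":0.3},
  {"tx":-0.03,"ty":0.064,"tz":0,"twist":0,"fingers":0.3},
  {"tx":0,"ty":0,"tz":0,"twist":0,"fingers":0.3},
  {"tx":0,"ty":0,"tz":0,"twist":0,"fingers":0.3},
  {"tx":0,"ty":0,"tz":0,"twist":0,"fingers":0.3},
])

```text
clock: 32.4
eef_pos: [641.6, 112.0, 186.4]
tool_rot: [-3.138, -0.002, 3.139]
force: [0.7, -0.3, -1.6]
width: 35.1
gripper_force: 60.2
```

```bash
python3 - <<'E'
from h import *
togo(641,114.5,117)
E
```

```text
at [641.6 112.  186.4] [-3.1376e+00 -2.3000e-03  3.1389e+00] w 35.1 F [ 0.7 -0.3 -1.6] t 32.4 q7 0.93
togo tx ty tz [0.0019 0.0082 0.2312]
```

>>> carry_out([
  {"tx":0.002,"ty":0.008,"tz":0.08,"twist":0,"fingers":0.3},
  {"tx":0,"ty":0,"tz":0.08,"twist":0,"fingers":0.3},
  {"tx":0,"ty":0,"tz":0.045,"twist":0,"fingers":0.3},
  {"tx":0,"ty":0,"tz":0.01,"twist":0,"fingers":0.3},
  {"tx":0,"ty":0,"tz":0,"twist":0,"fingers":0.3},
  {"tx":0,"ty":0,"tz":0,"twist":0,"fingers":0.3},
  {"tx":0,"ty":0,"tz":0,"twist":0,"fingers":0.3},
])

```text
clock: 33.28
eef_pos: [641.6, 116.7, 122.7]
tool_rot: [-3.139, -0.001, 3.141]
force: [-0.4, 0.3, -2.2]
width: 35.1
gripper_force: 60.2
```

>>> carry_out([
  {"tx":0.002,"ty":-0.0073,"tz":0.014,"twist":0,"fingers":0.3},
  {"tx":0,"ty":0,"tz":0.006,"twist":0,"fingers":0.3},
  {"tx":0,"ty":0,"tz":0,"twist":0,"fingers":0.3},
  {"tx":0,"ty":0,"tz":0,"twist":0,"fingers":0.3},
])

```text
clock: 33.78
eef_pos: [640.6, 114.5, 116.0]
tool_rot: [-3.139, -0.002, 3.141]
force: [-0.0, -0.2, -1.9]
width: 35.5
gripper_force: 60.2
```

>>> carry_out([
  {"tx":-0.001,"ty":0,"tz":0.004,"twist":0,"fingers":0.3},
  {"tx":0,"ty":0,"tz":0.003,"twist":0,"fingers":0.3},
  {"tx":0,"ty":0,"tz":0,"twist":0,"fingers":0.3},
])

```text
clock: 34.15
eef_pos: [641.0, 114.6, 114.9]
tool_rot: [-3.139, -0.001, 3.141]
force: [-1.3, -1.1, 5.3]
width: 35.0
gripper_force: 60.7
```

Contact at the expected height. Release and rise.

>>> carry_out([
  {"tx":0,"ty":0,"tz":0,"twist":0,"fingers":0.65},
  {"tx":0,"ty":0,"tz":0,"twist":0,"fingers":0.65},
  {"tx":0,"ty":0,"tz":0,"twist":0,"fingers":0.65},
  {"tx":0,"ty":0,"tz":-0.06,"twist":0,"fingers":0.7},
  {"tx":0,"ty":0,"tz":-0.12,"twist":0,"fingers":0.8},
  {"tx":0,"ty":0,"tz":-0.12,"twist":0,"fingers":1},
  {"tx":0,"ty":0,"tz":-0.06,"twist":0,"fingers":1},
  {"tx":0,"ty":0,"tz":0,"twist":0,"fingers":1},
  {"tx":0,"ty":0,"tz":0,"twist":0,"fingers":1},
])

```text
clock: 35.28
eef_pos: [640.3, 114.1, 220.6]
tool_rot: [-3.138, -0.004, 3.141]
force: [-0.3, -0.5, -0.3]
width: 85.2
gripper_force: 0.0
```

```bash
python3 - <<'E'
from h import *
d=grab('wrist','w20');togo(641,114.5,220)
u,v=w2px(d,[641,115,103]).astype(int)
a=cv2.resize(d['color'][v-50:v+50,u-45:u+45],(450,500),interpolation=cv2.INTER_CUBIC)
d2=grab('scene','s20');u,v=w2px(d2,[642,115,60]).astype(int)
b=cv2.resize(d2['color'][v-50:v+50,u-35:u+35],(350,500),interpolation=cv2.INTER_CUBIC)
cv2.imwrite('pics/m20.png',np.hstack([a,b]))
E
```

```text
at [640.2 114.1 220.3] [-3.1383 -0.0044  3.1413] w 85.2 F [-0.4 -0.3  0.1] t 35.325 q7 0.95
togo tx ty tz [-0.0026  0.0012  0.0011]
```

View pics/m20.png

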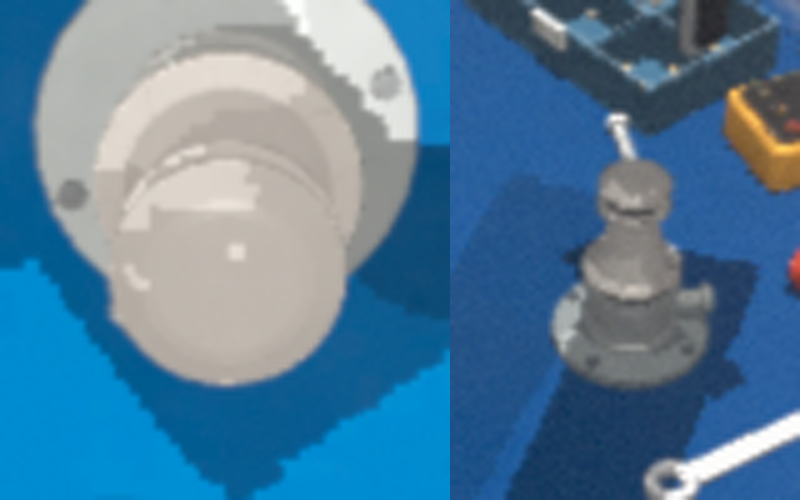

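The stack stands straight, with the cap flat and centred (cap centre about (228,268) in the left crop) and the dark O-ring lines visible in the scene view. The gripper is well clear, so I'll hand it in.

```bash
python3 -c "
from cell import job
print(job.finish_job())"
```

```text
the job is handed in; nothing more can be done
None
```

The stack is built on the wide port in the order asked, from the bottom up: large ring, reducer, small ring, small blank. In the pictures each part lies flat and centred to about 1 mm. The job was handed in at about 35 s, and the large blank, clamp, spanner and look-alikes were left alone.

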